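# Take the wheel knob off the bench sharpener

## Task

The worn stone on the bench sharpener is to be changed. Slide the tool rest along its rail all the way to the end, clear of the wheel knob, then unscrew the knob: nobody remembers whether its thread is left- or right-handed, so find out which way it loosens. Lift the knob off the spindle and finish while still holding it upright, straight above the wheel with about 10 cm of air under it; leave the two chisels in front of the machine as they lie.

Things in the scene. Friction and masses are not known exactly. Their poses are not given: they have to be found in the camera images.
- wheel_center (a point): Point on the sharpener's spindle axis, on top of the washer (72 mm across) that carries the knob, 108 mm above the table. Round it lies the stone wheel, 168 mm across, top 105 mm above the table. Axes: z up, y along the guide rail the way the tool rest must slide, -x to the front of the fixed grey machine (236 mm deep, 430 mm wide).
- motor_top (a point): Middle of the top of the sharpener's grey motor can, 104 mm across, 143 mm above the table, at the machine's end away from where the rest slides.
- rail_end (a point): Top of the post that carries the far end of the guide rail, 174 mm above the table. The rail (14 mm thick, its axis 10 mm below this point) runs from here along -y of wheel_center to a like post 242 mm away; it passes 100 mm behind the spindle.
- rest (a joint): Travel of the tool rest along the guide rail towards +y of wheel_center, in m: 0 (over the knob) to 0.148 (end of its travel, clear of the knob). It starts between 0 and 0.02, slides stiffly (2.5 N friction) and stays where it is left.
- rest_handle (a point): Middle of the tool rest's upright round black handle, 20 mm across, from 22 mm below to 18 mm above this point. It stands on an aluminium arm, 50 mm wide along the rail, 8 mm thick, that reaches from the rail over the wheel to 73 mm in front of the handle, 5 mm above the knob. Two small screws stand on the arm 61 mm in front of the handle, tops 4 mm below this point. Axes as wheel_center.
- knob_grip (a point): Middle of the black bar grip of the wheel knob (loose, 0.12 kg). The bar is 50 mm long along x, 16 mm thick along y, and reaches from 18 mm below this point to 16 mm above it, the knob's top; z is the knob's axis, up. x starts along the machine's x. Under the bar is a round ribbed aluminium skirt, 60 mm across and 27 mm high, with its rim 45 mm below this point.
- knob_rim (a point): Middle of the open lower rim of the knob. Inside the skirt a coarse three-start thread holds it to the spindle end, 20 mm high. Which way it loosens differs between starts and cannot be seen. Tightening stops hard within 0.1 rad; loosening turns easily, frees it at 1.0 rad, lets it lift straight up from 1.05 to 1.3 rad, and ends at a stop near 1.4 rad. It need not be raised while being turned.
- edge_chisel_a: Bench chisel, 235 mm long, 26 mm high, lying in front of the sharpener; origin at the middle of its underside. Leave it.
- edge_chisel_b: Bench chisel, 211 mm long, 26 mm high, lying in front of the first; origin at the middle of its underside. Leave it.
Things that resemble listed ones, but are neither listed nor needed, are in the scene too. Of the things shaped like the part that bears knob_grip, the aluminium one is meant.

How it is judged:
By the outcome, as a careful person would: the job done as asked, in the order asked, and still so for the second after the job is handed in, while the arm keeps its last pose, push and grip.
It also fails if it takes over 67 s, if anything falls off the work surface, if the arm or the gripper's body presses on something with over 40 N, if the wrist force passes 120 N, or if a joint passes its speed limit or range.

## Robot

A 6-joint arm with a two-finger parallel gripper is mounted at the origin on a cart in front of the work surface, level with it; the furniture and walls round the work are solid. World frame = base frame: x ahead of the robot, y to its left, z up, the work surface at z = 0. Lengths are in mm, angles in degrees, forces in N, time in s.
With the tool pointing down it reaches from about 350 to 850 mm from the base axis. Payload 8.1 kg.
Tool frame: the origin (TCP) lies between the finger pads; the fingertips stand 25 mm ahead of it and the grasp point (between the pads) lies 6 mm ahead of it (r.tcp_to_tips is the distance from the TCP to the fingertips, in mm); z points along the fingers, y is the line along which they close (so a half turn about z gives the same grasp; the last joint's range is limited). The gripper opens to 85 mm and grips with 20 to 120 N. Pads are 22 mm wide; open, the fingers measure 114 mm over their backs; the gripper's body (76 mm by 85 mm) begins 54 mm behind the grasp point. The pads swing forward as they close: fully open they stand 13 mm farther back than shut.
Start: joints at [66.154, 7.471, 85.268, -0, 87.261, -4.893], TCP at [194.859, 567.482, 256.292] pointing down, gripper open.
Joint ranges: [-169.43, 169.43], [-51.17, 129.36], [1.28, 143.12], [-76.62, 256.62], [0, 156.53], [-152.29, 152.29]. Speed limits (degrees/s): [136.94, 136.94, 159.86, 180, 180, 180].

## Interface

Orientations are given as [roll, pitch, yaw] about the fixed x, y, z axes, in that order (R = Rz(yaw) Ry(pitch) Rx(roll)).
In Python, from bench import r gives the robot as it stands.
- The arm moves only by the tool apply_moves, never from a script. Its arguments are lists of equal length, an entry for each row: "angular": the turn, a rotation vector about the world's x, y, z in units of 8 degrees (1.0 is 8 degrees), a list of three; "travel": the shift along the world's x, y, z in units of 40 mm (1.0 is 40 mm), a list of three; "jaw": the opening, from 0 (shut) to 1 (fully open). A call has 1 to 20 rows; each row shifts and turns the commanded pose from where the row before left it; what a row does not reach is not made up. A row lasts 1/8 s, in which the tool goes at most 62.5 mm and 10.7 degrees, less where a joint would pass 70% of its speed; a pose out of reach is approached as far as the arm can. A call is refused whole if a number of a shift passes 1 or a number of a turn 1, either way. A call with a gripper value outside its range is refused whole. The fingers move at their own pace and stop on an object; "force" is the grip in N (left out, the last holds). Time passes only in rows, so rows that do not move let the fingers close. It gives the time, the measured TCP pose, the force, the opening and the grip force at its end, in the units of the state.
- r.sense(): the state, without advancing time (a new reading comes with each control period).
- r.snapshot(name): name is "side" or "top" or "wrist"; returns a dict with "color" (400x640x3 uint8, red, green, blue), "fx", "fy", "cx", "cy" (pixels), "distortion" ([k1, k2, p1, p2, k3] as OpenCV has them; the pictures are not rectified), "R" (3x3) and "t" (3): a world point X has camera coordinates R X + t; the wrist camera has in their place "mount" (4x4, takes a point from camera to tool coordinates, whose origin is the TCP and whose axes are the flange's). Camera axes: x right, y down, z forward; pixel columns grow to the right and rows downward; lengths in mm; the calibration is good to about 2 mm. A picture is of the moment at which its call begins: read the wrist's pose just before it. There is no depth.
- r.hand_in(): hands the job in; it is judged then, once.
The state is a dict: "time": time; "joint_pos": joint angles; "qd": joint speeds; "joint_efforts": joint torques, N m; "tool_pos": TCP position; "tcp_rot": TCP orientation; "ft_force": force on the tool from outside, world axes, zero at the start; "wrist_torque": the same for the moment, N m; "finger_gap": finger opening in mm; "grip_force": force on a finger pad.
Only numpy, scipy, OpenCV 4.12 (cv2) and the standard library are available. Lean on these libraries where they do the work, as an engineer would, in place of code of your own. Each camera call takes 0.05 s, during which the arm holds its last target. There are 200 camera calls.

## Working session

There is one attempt and no reset: what is moved stays moved. The work goes in short steps, Python scripts to look and compute and a tool call to move; the robot and the scene stay as the last step left them, time stands still between calls to the robot, and variables do not carry over. Pictures are saved under pics/ and viewed, at most 10 in all, crops included, and the job is handed in when it is done.

Besides the shell and the picture viewer there is one more tool, called after "Call:" as name(argument=value, ...) on one line, values as JSON. apply_moves: Moves the arm, as the interface text tells. Its arguments: {"type":"object","properties":{"angular":{"type":"array"},"travel":{"type":"array"},"jaw":{"type":"array"},"force":{"type":"number"}},"required":["angular","travel","jaw"]}

```bash
mkdir -p pics; ls
python3 - <<'E'
from bench import r
import cv2
s=r.sense();print(s)
for n in("side","top"):
    d=r.snapshot(n);cv2.imwrite(f"pics/{n}0.png",d["color"][:,:,::-1])
    print(n,{k:v for k,v in d.items() if k!="color"})
E
```

```text
pics
{'time': 0.0, 'joint_pos': array([ 6.61540666e+01,  7.51440101e+00,  8.53304970e+01,  3.21309983e-04,
        8.72610082e+01, -4.89367889e+00]), 'qd': array([ 0.05243719, -0.06185519, -0.02469083, -0.08514609,  0.0373354 ,
       -0.00526413]), 'joint_efforts': array([ 1.65749134e-04, -5.69414914e+01, -5.00534570e+01, -1.26110031e-04,
        1.51725998e-02,  6.74561147e-05]), 'tool_pos': array([194.64524964, 567.01339725, 255.24008603]), 'tcp_rot': array([-1.79894507e+02, -9.35427870e-03,  1.61047721e+02]), 'ft_force': array([ 0.87905277, -0.31353936, -0.49943312]), 'wrist_torque': array([ 0.02484077,  0.03859969, -0.08030432]), 'grip_force': 0.0, 'finger_gap': 85.27639949202872}
side {'fx': 463.9607906980259, 'fy': 463.9607906980259, 'cx': 314.5847251303178, 'cy': 196.50173824304716, 'distortion': array([-0.02383501,  0.        ,  0.        ,  0.        ,  0.        ]), 'R': array([[ 0.99460088, -0.10159365, -0.02116153],
       [-0.05535978, -0.34695555, -0.93624631],
       [ 0.08777457,  0.9323629 , -0.3507065 ]]), 't': array([-551.08464828,  176.30554501, 1383.84272049])}
top {'fx': 408.55220705300184, 'fy': 408.55220705300184, 'cx': 320.65933625457546, 'cy': 204.13060217033487, 'distortion': array([-0.04605166,  0.        ,  0.        ,  0.        ,  0.        ]), 'R': array([[ 0.01312316, -0.9995097 , -0.02842795],
       [-0.99494505, -0.0102219 , -0.0998993 ],
       [ 0.09955973,  0.02959525, -0.99459136]]), 't': array([  15.8869982 ,  567.99635789, 1008.77048445])}
```

View pics/side0.png

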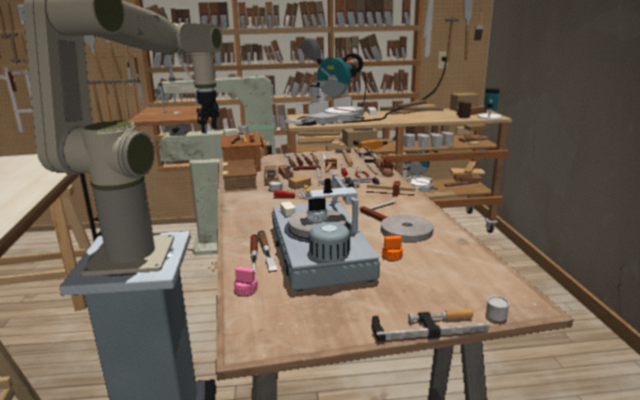

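View pics/top0.png

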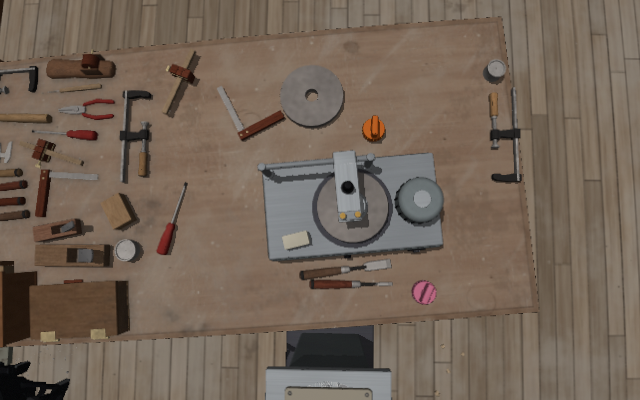

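The top view shows the posts near (264,168) and (370,160), the motor near (420,200), the rest handle at (347,187) and the screws near (343,215) and (356,215). The chisels lie at the front, near rows 270 and 285. I'll measure these next.

```bash
cat > h.py <<'E'
import numpy as np,cv2
from bench import r
def ray(d,uv):
    K=np.array([[d["fx"],0,d["cx"]],[0,d["fy"],d["cy"]],[0,0,1]])
    p=cv2.undistortPoints(np.array([[uv]],float),K,d["distortion"])[0,0]
    if "mount" in d:
        from scipy.spatial.transform import Rotation as Ro
        M=d["mount"];s=d["s"];W=Ro.from_euler("xyz",s["tcp_rot"],degrees=True).as_matrix()
        return W@M[:3,3]+s["tool_pos"], W@M[:3,:3]@[p[0],p[1],1]
    R=d["R"];return -R.T@d["t"],R.T@np.array([p[0],p[1],1])
def onz(d,uv,z):
    o,v=ray(d,uv);return np.round(o+v*(z-o[2])/v[2],1)
def blob(mask,box):
    x0,y0,x1,y1=box;m=np.zeros(mask.shape,np.uint8);m[y0:y1,x0:x1]=mask[y0:y1,x0:x1]
    n,l,st,c=cv2.connectedComponentsWithStats(m);i=1+np.argmax(st[1:,4]);return c[i],st[i]
E
python3 - <<'E'
from h import *
d=r.snapshot("top");g=d["color"].max(2)
c,st=blob(g<50,(330,170,365,200));print("handle",c,st,onz(d,c,215))
cv2.imwrite("pics/c.png",cv2.resize(d["color"][145:275,250:450,::-1],(800,520),interpolation=cv2.INTER_CUBIC))
for n,uv,z in(("postL",(264,168),174),("postR",(370,160),174),("motor",(420,200),143),("wheel",(353,208),105)):print(n,onz(d,uv,z))
print("cam",ray(d,(320,200))[0])
E
```

```text
handle [347.32773109 187.08403361] [342 181  12  13 119] [585.4 -38.2 215. ]
postL [632.3 144.7 174. ]
postR [651.9 -89.1 174. ]
motor [ 568.  -204.4  143. ]
wheel [551.8 -55.7 105. ]
cam [ 464.48375849   -8.16960162 1060.50848431]
```

View pics/c.png

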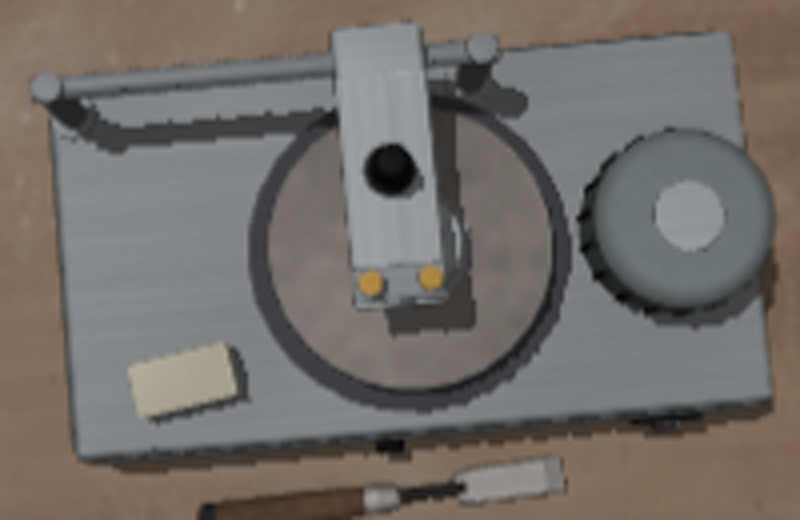

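Run:
```python
from h import *
d=r.snapshot("top")
P={}
for n,uv,z in(("L",(261.75,166.9),174),("R",(370.5,156.7),174),("motor",(422,198.5),143),("wheel",(352.8,206.9),105),("handle",(347.3,187.1),217),("s1",(342.6,215.3),200),("s2",(358,214),200),("rub",(296,240),60)):P[n]=onz(d,uv,z);print(n,P[n])
e=P["L"]-P["R"];print(np.linalg.norm(e)); y=e/np.linalg.norm(e);x=np.array([y[1],-y[0],0]);print("yaw",np.degrees(np.arctan2(x[1],x[0])))
for n in P:print(n,"from L: x,y",(P[n]-P["L"])@x,(P[n]-P["L"])@y)
f=r.snapshot("side");print("side check post/handle rays")
```

```text
L [634.7 149.8 174. ]
R [659.3 -90.2 174. ]
motor [ 571.4 -209.   143. ]
wheel [554.4 -55.2 105. ]
handle [585.1 -38.1 217. ]
s1 [527.4 -29.2 200. ]
s2 [530.5 -61.6 200. ]
rub [475.8  80.8  60. ]
241.2574558433376
yaw 5.8523789889156
L from L: x,y 0.0 0.0
R from L: x,y 0.0 -241.2574558433376
motor from L: x,y -99.55538955694107 -350.47546905620334
wheel from L: x,y -100.78445001836184 -195.74367073930216
handle from L: x,y -68.5008467084702 -181.86314634972825
s1 from L: x,y -124.99261378094629 -167.12610957060903
s2 from L: x,y -125.21246190880863 -199.6733316763537
rub from L: x,y -165.1074362065151 -52.43800634379184
side check post/handle rays
```

Post spacing measures 241 mm against 242, and the spindle is 100.8 mm in front of the rail against 100. Machine yaw is about 5.9°. I'll move above the handle with tool yaw 5.9°, so joint 6 keeps room to turn either way.

Call:
apply_moves(angular=[[0,0,-0.97],[0,0,-0.97],[0,0,-0.97],[0,0,-0.97],[0,0,-0.97],[0,0,-0.97],[0,0,-0.97],[0,0,-0.97],[0,0,-0.97],[0,0,-0.97],[0,0,-0.97],[0,0,-0.97],[0,0,-0.97],[0,0,-0.97],[0,0,-0.97],[0,0,-0.97],[0,0,-0.97],[0,0,-0.97],[0,0,-0.97],[0,0,-0.97]], travel=[[0.49,-0.75,0.5],[0.49,-0.75,0.5],[0.49,-0.75,0.5],[0.49,-0.75,0],[0.49,-0.75,0],[0.49,-0.75,0],[0.49,-0.75,0],[0.49,-0.75,0],[0.49,-0.75,0],[0.49,-0.75,0],[0.49,-0.75,0],[0.49,-0.75,0],[0.49,-0.75,0],[0.49,-0.75,0],[0.49,-0.75,0],[0.49,-0.75,0],[0.49,-0.75,0],[0.49,-0.75,0],[0.49,-0.75,0],[0.49,-0.75,0]], jaw=[1,1,1,1,1,1,1,1,1,1,1,1,1,1,1,1,1,1,1,1], force=60)

```text
time: 2.75
tool_pos: [587.4, -33.6, 316.2]
tcp_rot: [-180.0, 0.0, 5.6]
ft_force: [0.4, 0.6, 0.4]
finger_gap: 85.3
grip_force: 0.0
```

Run:
```python
from h import *
s=r.sense();d=r.snapshot("wrist");d["s"]=s
cv2.imwrite("pics/w1.png",d["color"][:,:,::-1])
print(s["tool_pos"],s["tcp_rot"],s["joint_pos"],r.tcp_to_tips,d["mount"])
```

```text
[587.36128043 -33.5703228  316.17556773] [-1.79993664e+02  5.51297213e-03  5.58733868e+00] [-8.26657605e+00  4.68021967e+00  8.20560312e+01  4.83943876e-03
  9.32706189e+01  7.61463614e+01] 25.0 [[ 1.27804461e-03 -9.49062356e-01 -3.15085721e-01  8.29456853e+01]
 [ 9.99999153e-01  1.29081688e-03  1.68137812e-04 -7.43122948e-01]
 [ 2.47144698e-04 -3.15085669e-01  9.49063201e-01 -1.17041488e+02]
 [ 0.00000000e+00  0.00000000e+00  0.00000000e+00  1.00000000e+00]]
```

View pics/w1.png

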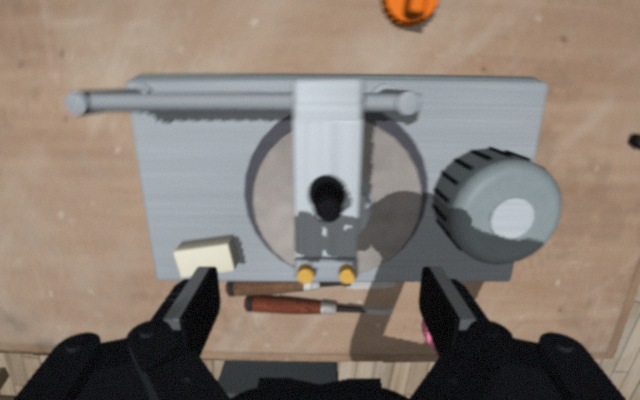

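The handle shows near (327,200), the posts at (80,102) and (408,103) and the screws at (306,275) and (347,275). The rail looks level, so the yaw is good.

Run:
```python
from h import *
s=r.sense();d=r.snapshot("wrist");d["s"]=s;print(d["fx"])
m=d["color"].max(2);c,st=blob(m<45,(300,165,350,230));print(c,st)
P={}
for n,uv,z in(("L",(80,102),174),("R",(408,103),174),("handletop",(c[0],st[1]+st[3]-st[2]/2),222),("handlebot",(c[0],st[1]+st[2]/2),182),("s1",(306,275),200),("s2",(347,275),200)):P[n]=onz(d,uv,z);print(n,P[n])
e=P["L"]-P["R"];print(np.linalg.norm(e),np.degrees(np.arctan2(-e[0],e[1])))
```

```text
351.59173528667355
[319.28885135 200.65878378] [ 303  180   34   44 1184]
L [644.6 142.2 174. ]
R [663.9 -93.6 174. ]
handletop [596.8 -36.  222. ]
handlebot [590.5 -36.6 182. ]
s1 [534.1 -31.6 200. ]
s2 [536.8 -62.3 200. ]
236.58852465831893 4.679173264450743
```

Call:
apply_moves(angular=[[0,0,0],[0,0,0],[0,0,0],[0,0,0],[0,0,0],[0,0,0],[0,0,0],[0,0,0],[0,0,0]], travel=[[0,-0.14,-0.5],[0,0,-0.6],[0,0,-0.6],[0,0,-0.4],[0,0,-0.2],[0,0,0],[0,0,0],[0,0,0],[0,0,0]], jaw=[1,1,1,1,1,0,0,0,0], force=40)

```text
time: 3.98
tool_pos: [587.3, -38.2, 225.3]
tcp_rot: [180.0, -0.1, 5.8]
ft_force: [-0.8, 1.4, 1.7]
finger_gap: 18.5
grip_force: 39.0
```

Call:
apply_moves(angular=[[0,0,0],[0,0,0],[0,0,0],[0,0,0],[0,0,0],[0,0,0],[0,0,0],[0,0,0],[0,0,0],[0,0,0],[0,0,0],[0,0,0],[0,0,0]], travel=[[-0.025,0.25,0],[-0.025,0.25,0],[-0.025,0.25,0],[-0.025,0.25,0],[-0.025,0.25,0],[-0.025,0.25,0],[-0.025,0.25,0],[-0.025,0.25,0],[-0.025,0.25,0],[-0.025,0.25,0],[-0.025,0.25,0],[-0.025,0.25,0],[0,0,0]], jaw=[0,0,0,0,0,0,0,0,0,0,0,0,0])

```text
time: 5.6
tool_pos: [575.2, 83.7, 225.3]
tcp_rot: [-179.9, -0.1, 5.9]
ft_force: [0.2, 1.8, 5.1]
finger_gap: 18.2
grip_force: 39.4
```

Call:
apply_moves(angular=[[0,0,0],[0,0,0],[0,0,0],[0,0,0]], travel=[[-0.01,0.1,0],[-0.01,0.1,0],[-0.005,0.05,0],[0,0,0]], jaw=[0,0,0,0])

```text
time: 6.1
tool_pos: [574.3, 92.6, 225.3]
tcp_rot: [-180.0, -0.1, 5.9]
ft_force: [1.6, -1.2, 4.5]
finger_gap: 18.3
grip_force: 39.4
```

Call:
apply_moves(angular=[[0,0,0],[0,0,0],[0,0,0]], travel=[[-0.005,0.05,0],[-0.005,0.05,0],[0,0,0]], jaw=[0,0,0])

```text
time: 6.48
tool_pos: [573.9, 96.5, 225.3]
tcp_rot: [180.0, -0.1, 5.9]
ft_force: [0.7, -1.4, 5.5]
finger_gap: 18.1
grip_force: 39.4
```

Call:
apply_moves(angular=[[0,0,0],[0,0,0],[0,0,0]], travel=[[-0.005,0.05,0],[-0.005,0.05,0],[0,0,0]], jaw=[0,0,0])

```text
time: 6.85
tool_pos: [573.7, 98.1, 225.3]
tcp_rot: [179.8, -0.1, 5.8]
ft_force: [1.9, -13.0, 5.7]
finger_gap: 17.9
grip_force: 39.7
```

Call:
apply_moves(angular=[[0,0,0],[0,0,0],[0,0,0]], travel=[[-0.005,0.05,0],[-0.005,0.05,0],[0,0,0]], jaw=[0,0,0])

```text
time: 7.22
tool_pos: [573.7, 98.5, 225.3]
tcp_rot: [179.4, -0.1, 5.6]
ft_force: [2.1, -28.8, 5.9]
finger_gap: 18.0
grip_force: 40.5
```

The end stop is reached: motion ended and the force rose to 29 N. I'll back off slightly, release, rise and move over the knob.

Call:
apply_moves(angular=[[0,0,0],[0,0,0],[0,0,0],[0,0,0],[0,0,0],[0,0,0],[0,0,0],[0,0,0],[0,0,0],[0,0,0],[0,0,0],[0,0,0],[0,0,0],[0,0,0],[0,0,0]], travel=[[0,-0.08,0],[0,0,0],[0,0,0],[0,0,0],[0,0,0.5],[0,0,0.6],[0,0,0.6],[-0.08,-0.6,0],[-0.08,-0.6,0],[-0.08,-0.6,0],[-0.08,-0.6,0],[-0.08,-0.6,0],[-0.06,-0.6,0],[0,-0.2,0],[0,0,0]], jaw=[0,1,1,1,1,1,1,1,1,1,1,1,1,1,1])

```text
time: 9.1
tool_pos: [554.5, -51.3, 293.2]
tcp_rot: [-180.0, -0.1, 5.8]
ft_force: [0.7, 0.3, 0.8]
finger_gap: 85.5
grip_force: 0.0
```

Run:
```python
from h import *
s=r.sense();d=r.snapshot("wrist");d["s"]=s
cv2.imwrite("pics/w2.png",d["color"][:,:,::-1])
t=r.snapshot("top");cv2.imwrite("pics/t2.png",cv2.resize(t["color"][145:275,230:450,::-1],(800,473)))
print(s["tool_pos"],s["tcp_rot"],s["joint_pos"])
```

```text
[554.54021583 -51.29584011 293.15788886] [-1.79996610e+02 -5.88715389e-02  5.80870334e+00] [-1.05720845e+01  6.10545468e-03  8.92326609e+01  1.98565145e-02
  9.07057077e+01  7.36194646e+01]
```

View pics/w2.png

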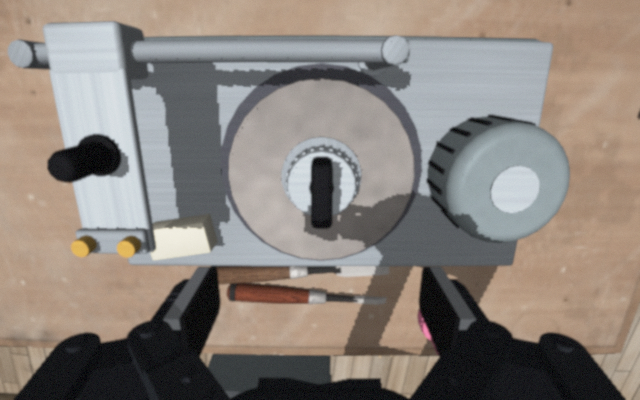

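The rest is at the rail's end, with its handle at (85,160). The knob's black bar runs vertically in the image at (321,192), aligned with the tool. The skirt is around (321,178).

Run:
```python
from h import *
s=r.sense();d=r.snapshot("wrist");d["s"]=s
m=d["color"].max(2);c,st=blob(m<50,(300,145,345,240));print(c,st)
l,t,w,h=st[:4]
for a,uv,z in(("front top",(c[0],t+h),169),("left",(l,c[1]+10),169),("right",(l+w,c[1]+10),169),("L",(22,54),174),("R",(396,50),174),("wheel",(321,161.5),105)):print(a,onz(d,uv,z))
t=r.snapshot("top");m=t["color"].max(2);print(onz(t,(353,207),105))
```

```text
[322.63744428 193.13744428] [ 312  158   22   71 1346]
front top [535.  -54.4 169. ]
left [554.3 -44.6 169. ]
right [556.  -60.4 169. ]
L [637.6 151.2 174. ]
R [662.  -86.8 174. ]
wheel [571.8 -49.6 105. ]
[554.1 -55.7 105. ]
```

Run:
```python
from h import *
d=r.snapshot("side")
cv2.imwrite("pics/s2.png",cv2.resize(d["color"][150:290,240:400,::-1],(640,560),interpolation=cv2.INTER_CUBIC))
```

```text
(no output)
```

View pics/s2.png

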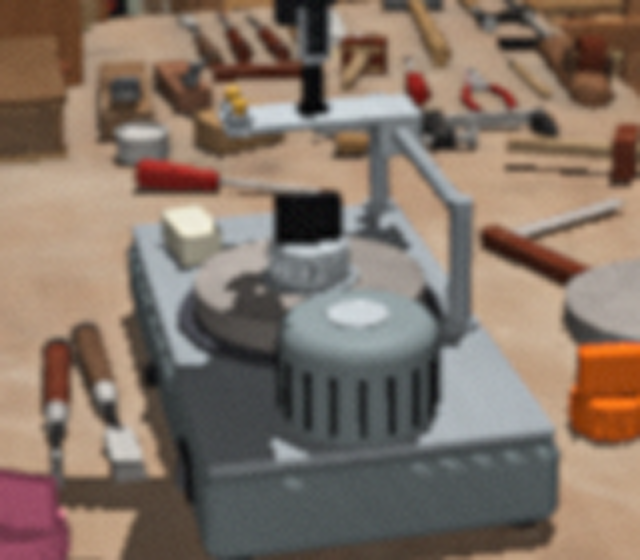

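The side view shows the bar with its centre at crop (308,217), which is full-image (317.1,204.3).

Run:
```python
from h import *
d=r.snapshot("side")
m=d["color"].max(2);c,st=blob(m<50,(300,190,335,225));print(c,st)
for uv in((317.1,204.3),c):
    o,v=ray(d,uv);print(o+v*(-54-o[1])/v[1])
```

```text
[316.24855491 203.98265896] [309 199  16  12 173]
[559.02820592 -54.         151.39990295]
[556.59690119 -54.         152.52541948]
```

Call:
apply_moves(angular=[[0,0,0],[0,0,0],[0,0,0],[0,0,0],[0,0,0],[0,0,0],[0,0,0],[0,0,0],[0,0,0],[0,0,0]], travel=[[0.075,-0.065,-0.5],[0,0,-0.6],[0,0,-0.6],[0,0,-0.6],[0,0,-0.5],[0,0,-0.225],[0,0,0],[0,0,0],[0,0,0],[0,0,0]], jaw=[1,1,1,1,1,1,0,0,0,0], force=60)

```text
time: 10.65
tool_pos: [557.8, -53.8, 172.2]
tcp_rot: [-180.0, -0.1, 5.8]
ft_force: [0.5, 1.6, -0.2]
finger_gap: 14.7
grip_force: 61.4
```

Run:
```python
from h import *
s=r.sense();print(s["ft_force"],s["wrist_torque"],s["tool_pos"],s["tcp_rot"],s["finger_gap"],s["joint_pos"])
```

```text
[ 0.45357821  1.57872349 -0.20915276] [ 0.08902789 -0.16356268 -0.02176315] [557.7921058  -53.79187865 172.16210532] [-1.79999802e+02 -8.96253708e-02  5.84850571e+00] 14.695694886517668 [-1.07663593e+01  4.44743715e+00  9.74241083e+01  2.63899627e-02
  7.80426291e+01  7.33796866e+01]
```

Call:
apply_moves(angular=[[0,0,0.4],[0,0,0.4],[0,0,0.2],[0,0,0]], travel=[[0,0,0],[0,0,0],[0,0,0],[0,0,0]], jaw=[0,0,0,0])

```text
time: 11.15
tool_pos: [557.8, -53.3, 172.1]
tcp_rot: [-179.9, -0.1, 13.8]
ft_force: [0.5, 5.4, 4.0]
finger_gap: 14.9
grip_force: 74.0
```

Run:
```python
from h import *
s=r.sense();print(s["ft_force"],s["wrist_torque"],s["tool_pos"],s["tcp_rot"],s["finger_gap"],s["joint_pos"])
```

```text
[0.50757359 5.3749868  4.03819582] [ 0.89519436 -0.16825584 -1.76446054] [557.84335357 -53.29240223 172.13874641] [-1.79944034e+02 -1.10937665e-01  1.37692536e+01] 14.868916399595951 [-10.75832124   4.45052841  97.42342178   0.09911824  78.04837367
  65.45191068]
```

Turning + gives 1.8 N m of resistance, which looks like the tightening stop. I'll try the other way.

Call:
apply_moves(angular=[[0,0,-0.5],[0,0,-0.5],[0,0,-0.5],[0,0,-0.5],[0,0,-0.5],[0,0,0]], travel=[[0,0,0],[0,0,0],[0,0,0],[0,0,0],[0,0,0],[0,0,0]], jaw=[0,0,0,0,0,0])

```text
time: 11.9
tool_pos: [557.8, -54.5, 172.1]
tcp_rot: [179.9, -0.1, -6.1]
ft_force: [0.8, -1.1, 4.1]
finger_gap: 14.8
grip_force: 62.0
```

Run:
```python
from h import *
s=r.sense();print(s["ft_force"],s["wrist_torque"],s["tool_pos"],s["tcp_rot"],s["finger_gap"],s["joint_pos"])
```

```text
[ 0.83587378 -1.13996595  4.05491772] [-0.38959554 -0.170061   -0.01611413] [557.82992167 -54.49828072 172.06671052] [ 1.79940558e+02 -9.71382167e-02 -6.12553695e+00] 14.782605094920113 [-1.07898940e+01  4.46047845e+00  9.74207225e+01 -5.24896699e-02
  7.80171537e+01  8.53465457e+01]
```

The negative direction is free (0 N m), so it is a left-hand thread. I'll turn to about 67° (1.17 rad) from the start.

Call:
apply_moves(angular=[[0,0,-0.625],[0,0,-0.625],[0,0,-0.625],[0,0,-0.625],[0,0,-0.625],[0,0,-0.625],[0,0,-0.625],[0,0,-0.625],[0,0,-0.625],[0,0,-0.625],[0,0,-0.625],[0,0,0]], travel=[[0,0,0],[0,0,0],[0,0,0],[0,0,0],[0,0,0],[0,0,0],[0,0,0],[0,0,0],[0,0,0],[0,0,0],[0,0,0],[0,0,0]], jaw=[0,0,0,0,0,0,0,0,0,0,0,0])

```text
time: 13.4
tool_pos: [557.5, -54.7, 172.1]
tcp_rot: [180.0, -0.1, -61.1]
ft_force: [-0.7, -2.6, 6.2]
finger_gap: 15.2
grip_force: 62.1
```

Run:
```python
from h import *
s=r.sense();print(s["ft_force"],s["wrist_torque"],s["tool_pos"],s["tcp_rot"],s["finger_gap"],s["joint_pos"])
```

```text
[-0.6858885  -2.60206062  6.17341407] [-0.51265713  0.31512842  0.0453901 ] [557.46240972 -54.74810188 172.07376784] [ 1.79994725e+02 -9.40990819e-02 -6.11256933e+01] 15.16138794163422 [-1.08072777e+01  4.45115406e+00  9.74297650e+01 -7.74623949e-02
  7.80630671e+01  1.40334405e+02]
```

Free all the way. I'll lift gently and check the force.

Call:
apply_moves(angular=[[0,0,0],[0,0,0],[0,0,0],[0,0,0]], travel=[[0,0,0.1],[0,0,0.1],[0,0,0.1],[0,0,0]], jaw=[0,0,0,0])

```text
time: 13.9
tool_pos: [557.5, -53.9, 183.7]
tcp_rot: [-180.0, -0.0, -61.1]
ft_force: [-0.6, 0.2, -1.6]
finger_gap: 14.6
grip_force: 61.3
```

Call:
apply_moves(angular=[[0,0,0],[0,0,0],[0,0,0],[0,0,0],[0,0,0],[0,0,0],[0,0,0],[0,0,0],[0,0,0],[0,0,0]], travel=[[0,0,0.2],[0,0,0.25],[0,0,0.3],[0,0,0.3],[0,0,0.3],[0,0,0.3],[0,0,0.3],[0,0,0.2],[0,0,0.1],[0,0,0]], jaw=[0,0,0,0,0,0,0,0,0,0])

```text
time: 15.15
tool_pos: [557.3, -53.9, 273.4]
tcp_rot: [-180.0, -0.0, -61.2]
ft_force: [-0.5, 0.1, -1.4]
finger_gap: 15.0
grip_force: 61.3
```

Run:
```python
from h import *
s=r.sense();print(s["time"],s["tool_pos"],s["finger_gap"],s["grip_force"],s["ft_force"])
d=r.snapshot("side");a=cv2.resize(d["color"][120:280,240:400,::-1],(560,560),interpolation=cv2.INTER_CUBIC)
cv2.imwrite("pics/s3.png",a)
```

```text
15.15 [557.32415665 -53.934365   273.40186647] 15.037951830580631 61.28043293952942 [-0.49052508  0.09176133 -1.44686699]
```

View pics/s3.png

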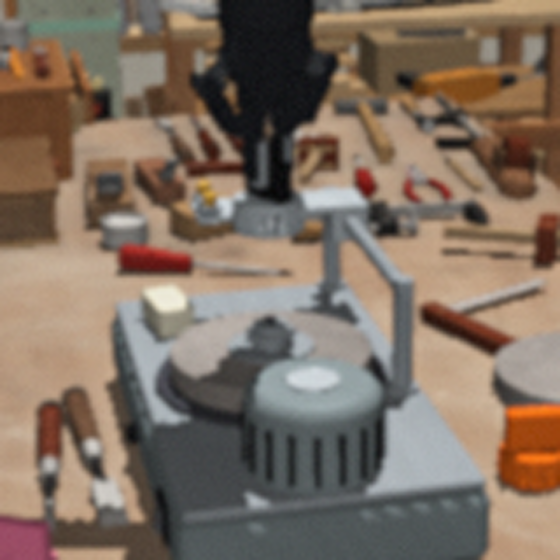

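The view shows the knob upright in the gripper at (268,215), straight above the bare spindle at (270,330). The rest is at its end and the chisels haven't moved. Handing in.

```bash
python3 -c "
from bench import r
print(r.hand_in())"
```

```text
the job is handed in; nothing more can be done
None
```

The job is handed in at about 15 s: the rest is slid to its end stop, the knob loosened clockwise seen from above (left-hand thread), and it is held upright about 10 cm above the wheel; the chisels were not touched.

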